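Fit the lamp cartridge in a bench photometer

ROBOT

A 6-joint arm with a two-finger parallel gripper is mounted at the origin on the work surface. World frame = base frame: x ahead of the robot, y to its left, z up, the work surface at z = 0. Lengths are in m, angles in rad, forces in N, time in s.
With the tool pointing down it reaches from about 0.15 to 0.775 m from the base axis. Payload 6.1 kg.
Tool frame: the origin (TCP) lies midway between the tips of the shut fingers; the grasp point (between the pads) lies 19 mm behind it; x points along the fingers, y is the direction in which the jaws open and shut, and the axes are right-handed (so a half turn about x gives the same grasp; the last joint's range is limited). The gripper opens to 85 mm and grips with 20 to 120 N. Pads are 22 mm wide; open, the fingers measure 114 mm over their backs; the gripper's body (76 mm by 85 mm) begins 54 mm behind the grasp point. The pads swing forward as they close: fully open they stand 13 mm farther back than shut.
Start: joints at [1.215, 0.126, -0.04, 1.405, 0, 1.571], TCP at [0.183, 0.492, 0.231] pointing down, gripper open.
Joint ranges: [-2.72, 2.72], [-0.95, 1.95], [-1.27, 1.35], [-1.78, 2.02], [-1.46, 1.47], [-3.14, 3.14]. Speed limits (rad/s): [2.39, 2.39, 3.01, 3.14, 3.14, 3.14].

INTERFACE

Orientations are given as a rotation vector (axis times angle).
In Python, from cell import r gives the robot as it stands. Calls block until the motion is done:
- r.move_ptp(position, orientation): joint-space move of the TCP to a pose.
- r.servo_line(position, frame=None, feed=0.15): straight line of the TCP; frame=None keeps the orientation; feed is the mean speed in m/s.
- r.move_joints(angles): joint-space move.
- r.set_gripper(opening): opening from 0.0 (shut) to 1.0 (fully open); the grip force is fixed at half the most; returns when the fingers have stopped.
- r.wait(seconds).
- r.inverse_kinematics(position, orientation): joint angles nearest the present ones, or None.
- r.get_obs(): the state.
- r.read_camera(name): name is "scene" or "top" or "wrist"; returns (picture, depth): 480x640x3 uint8, blue, green, red; 480x640 float32, m along the optical axis (not along the pixel's ray), 0 where there is no reading.
- r.calibration(name): a dict with "fov_y" (degrees; the focal length in pixels is half the picture's height over the tangent of half this angle, whatever the lens; pixels are square), "cx", "cy" (the principal point, pixels), "R" (3x3) and "t" (3): a world point X has camera coordinates R X + t; the wrist camera has in their place "mount" (4x4, takes a point from camera to tool coordinates, whose origin is the TCP and whose axes are the tool frame's). Camera axes: x right, y down, z forward; pixel columns grow to the right and rows downward; lengths in m; the calibration is good to about 2 mm. A picture is of the moment at which its call begins: read the wrist's pose just before it. calibration takes no time and is no camera call.
A pose or a line that the arm cannot do raises r.PlanningError and nothing moves.
- r.sign_off(): hands the job in, once; it reports no verdict.
The state is a dict: "time": time; "joint_pos": joint angles; "joint_velocities": joint speeds; "joint_torque": joint torques, N m; "tool_pos": TCP position; "tcp_rot": TCP orientation; "force": force on the tool from outside, world axes, zero at the start; "ft_torque": the same for the moment, N m; "grip_width": opening from 0.0 (shut) to 1.0 (fully open).
Only numpy, scipy, OpenCV 4.12 (cv2) and the standard library are available. Lean on these libraries where they do the work, as an engineer would, in place of code of your own. Each camera call takes 0.05 s, during which the arm holds its last target.

TASK

Turn the photometer's mode dial to the blue mark, then take the blue-ringed lamp cartridge from the white tray, push it into the bayonet port with its lugs in the notches, and twist it a quarter turn clockwise (seen from above) against the return spring, as far as it goes. The spring turns it back if it is let go, so finish while still gripping the cartridge and holding it turned to its stop. Leave the red-ringed cartridge and everything else on the bench where it stands.

Things in the scene. Friction and masses are not known exactly. Their poses are not given: they have to be found in the camera images.
- blue_lamp_center (a point): Blue-ringed lamp cartridge, 120 g, 72 mm tall, upright and loose on the tray; point on its axis 36 mm above its foot, z up. On top a flat grip wing with blue stripe: 40 mm long along its x, 14 mm thick along its y, 39 to 72 mm above the foot; grip it across the thickness, about 22 mm above this point. Below it a ring 43 mm in diameter, 28 to 40 mm above the foot. A half turn makes no difference.
- red_lamp_center (a point): Spent cartridge of the same shape with a red ring, also standing on the tray, to be left alone; the point is 36 mm above its foot. The two may stand in either place, 12 to 17 cm apart.
- port_mouth (a point): Bayonet port: 80 mm square dark block standing 21 mm above the deck. Point: centre of the round hole at the block's top face, 96 mm above the table, z up. Hole 40 mm in diameter with two notches for the lugs along the port's +x and -x, 12.4 mm wide, white marks outside. The top lip is 6 mm thick: the lugs must be wholly under it (foot at least 12 mm below this point) before the cartridge can turn.
- plunger (a joint): Sprung brass floor in the port: how far it is pushed down, 0 to 0.009 m. It meets the cartridge's foot 7 mm below the port's top; 5 mm more push clears the lip; it bottoms with the foot 16 mm below the top. Takes 2 N at first, 6.5 N at the bottom, plus friction. Once turned, the lip keeps the lugs under.
- rotor (a joint): Spring-return rotor in the port: 0 at rest, grows clockwise (from above), stop at 1.3 rad, springs back to 0 if let go. The cartridge, turning clockwise, meets the rotor's posts after about 0.17 rad (friction may carry the rotor along sooner) and is at the stop after about 1.3 to 1.47 rad in all. Takes 0.1 to 0.2 N m plus friction.
- dial_grip (a point): Mode dial on the deck, 165 mm to the port's +y side: black bar grip 42 mm long along the dial's x, 14 mm thick along its y, 32 mm tall, on a disc 44 mm in diameter. Point: on the vertical dial axis, 7 mm below the bar's top, 112 mm above the table, at the height to grip; its axes turn with the dial. White pointer line towards the -x end (robot side).
- dial (a joint): Angle of the mode dial: clicks at 0 (green mark), 0.6 (yellow) and 1.2 rad (blue mark); starts at green or yellow. End stops at -0.08 and 1.28. A click takes about 0.06 N m to leave. The bar's direction in the world is the photometer's (the port's) yaw + 0.6 - angle.
- photometer: White bench photometer, 240 x 320 mm, deck 75 mm high, sloped display at the far edge; origin under its centre, axes parallel to the port's. It does not move.
- tray: White tray with blue rim, 270 x 190 mm, 16 mm high, floor 4 mm thick; origin under its centre. It does not move.
- vial: Small clear vial with blue cap, 18 mm in diameter, 45 mm tall, on the tray between the cartridges, towards its left edge; origin at the foot.
- sample_bottle: White sample bottle, 68 mm in diameter, 150 mm tall, right of the photometer; origin at the foot.
- beaker: Glass beaker, 72 mm in diameter, 85 mm tall, right of the photometer; origin at the foot.
- reagent_jar: Amber jar, 56 mm in diameter, 70 mm tall, at the back; origin at the foot.
- screwdriver: Small screwdriver lying on the bench at the right; origin on its underside.
- sample_box: White box 70 x 90 x 40 mm at the back; origin at its underside.
- blue_lamp: The same cartridge, origin at the centre of its foot. Lower part: round shank 36 mm in diameter, foot edge bevelled 3 mm. Two brass lugs stick out at the very foot along its +x and -x (in line with the wing): 52 mm over their tips, 8 mm wide, 6 mm high.
Things that resemble listed ones, but are neither listed nor needed, are in the scene too. What is shaped like the blue_lamp but black is not meant.

How it is judged:
By the outcome, as a careful person would: the job done as asked, in the order asked, and still so for the second after the job is handed in, while the arm keeps its last pose, push and grip.
It also fails if it takes over 54 s, if anything falls off the work surface, if the arm or the gripper's body presses on something with over 40 N, if the wrist force passes 120 N, or if a joint passes its speed limit or range.

## Working session

There is one attempt and no reset: what is moved stays moved. The work goes in short steps, each a Python script; the robot and the scene stay as the last script left them, time stands still between calls to the robot, and variables do not carry over. Pictures are saved under pics/ and viewed, and the job is handed in when it is done.

```bash
ls; mkdir -p pics
python3 - <<'E'
from cell import r
import cv2
for n in ["scene","top","wrist"]:
    p,d=r.read_camera(n); cv2.imwrite(f"pics/a_{n}.png",p); c=r.calibration(n); print(n,c,(d>0).mean())
print(r.get_obs())
E
```

```text
pics
scene {'fov_y': 46.617301617821326, 'cx': 311.56469047367705, 'cy': 236.25255624263986, 'R': array([[-0.87897737,  0.47678189,  0.00882108],
       [ 0.3790626 ,  0.70980996, -0.59370142],
       [-0.28932737, -0.51850637, -0.80463707]]), 't': array([ 0.53235978, -0.11487104,  1.51065327])} 0.9958072916666667
top {'fov_y': 50.20649918493418, 'cx': 318.19163152312416, 'cy': 244.44514481044402, 'R': array([[-0.02884007, -0.9994353 ,  0.01724305],
       [-0.99704758,  0.0275345 , -0.0716796 ],
       [ 0.07116435, -0.01925938, -0.99727865]]), 't': array([-0.05105059,  0.55491166,  1.52020736])} 0.9959049479166666
wrist {'fov_y': 59.90261459897385, 'cx': 315.3155876598552, 'cy': 241.6769904128826, 'mount': array([[ 1.57939952e-04, -3.13668442e-01,  9.49532561e-01,
        -1.43414665e-01],
       [ 9.99999671e-01,  8.04499765e-04,  9.94239608e-05,
         6.49864541e-04],
       [-7.95084881e-04,  9.49532233e-01,  3.13668466e-01,
        -8.00334419e-02],
       [ 0.00000000e+00,  0.00000000e+00,  0.00000000e+00,
         1.00000000e+00]])} 0.9958951822916666
{'time': 0.15, 'joint_pos': array([ 1.21497971e+00,  1.26283241e-01, -4.03683754e-02,  1.40536917e+00,
        5.50598702e-06,  1.57081827e+00]), 'joint_velocities': array([ 0.00079399, -0.0014454 ,  0.00457356,  0.00021527, -0.00011584,
        0.00124791]), 'joint_torque': array([ 4.63575125e-04, -4.36276996e+01,  3.53148794e+01,  1.36422922e-02,
        1.00253118e-05, -1.66033001e-06]), 'tool_pos': array([0.18278169, 0.49183686, 0.23068891]), 'tcp_rot': array([ 0.27826682,  1.55292559, -0.28016657]), 'force': array([0.20404416, 0.71692841, 0.51285686]), 'ft_torque': array([-0.00139974, -0.03546874,  0.02683025]), 'grip_width': 0.9976770311461243}
```

View pics/a_scene.png

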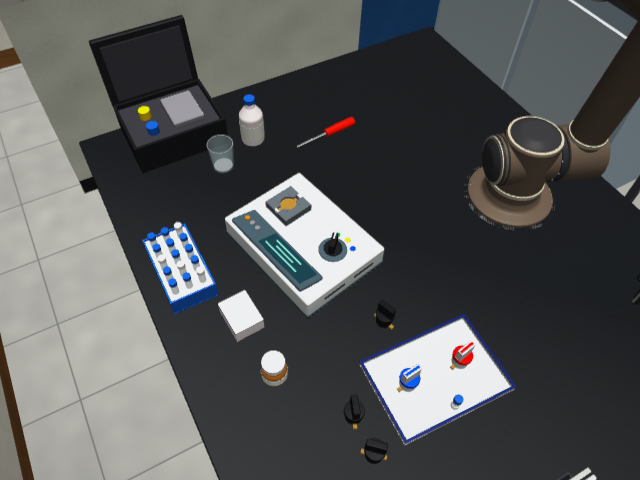

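View pics/a_top.png

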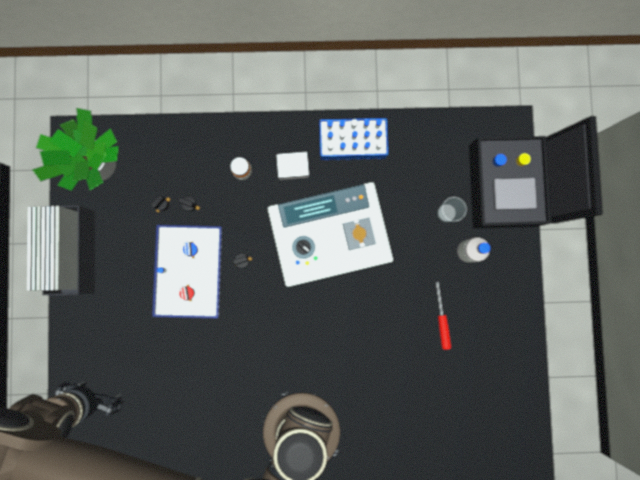

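View pics/a_wrist.png

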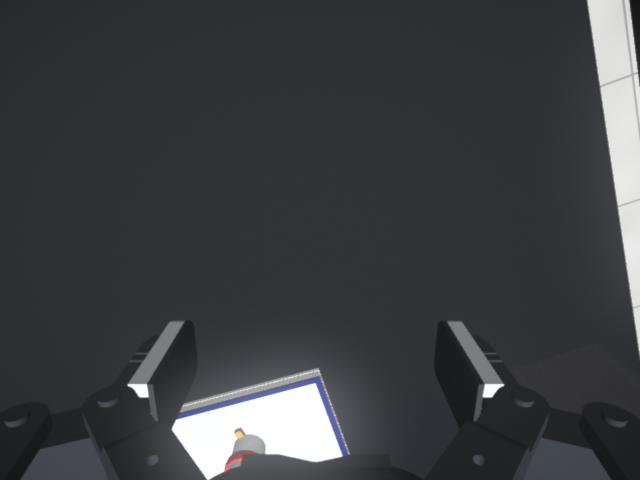

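The views show: port top(359,233)/scene(289,205), dial top(304,247)/scene(334,245), blue lamp top(190,250)/scene(410,377), red lamp top(187,293)/scene(464,353), vial top(161,270), and black decoys around the tray. I'll take coarse positions from the top view first.

```bash
cat > h.py <<'E'
import numpy as np, cv2
from scipy.spatial.transform import Rotation as Ro
from cell import r
def K(n):
    c=r.calibration(n); f=240/np.tan(np.radians(c['fov_y']/2)); return c,f
def cam(n,obs=None):
    c,f=K(n)
    if n!='wrist': return c['R'].T, -c['R'].T@c['t'], f,c['cx'],c['cy']
    o=obs; Rt=Ro.from_rotvec(o['tcp_rot']).as_matrix(); M=c['mount']
    return Rt@M[:3,:3], Rt@M[:3,3]+o['tool_pos'], f,c['cx'],c['cy']
def ray(n,u,v,obs=None):
    R,t,f,cx,cy=cam(n,obs); d=R@np.array([(u-cx)/f,(v-cy)/f,1.]); return t,d
def plane(n,u,v,z,obs=None):
    t,d=ray(n,u,v,obs); return t+d*(z-t[2])/d[2]
def two(a,b):
    (p,d),(q,e)=a,b; s=np.linalg.lstsq(np.c_[d,-e],q-p,rcond=None)[0]
    A=p+s[0]*d;B=q+s[1]*e; return (A+B)/2,np.linalg.norm(A-B)
def proj(n,X,obs=None):
    R,t,f,cx,cy=cam(n,obs); c=R.T@(np.asarray(X)-t); return f*c[0]/c[2]+cx,f*c[1]/c[2]+cy
def down(yaw):
    # tool x down, tool y at world heading yaw
    x=np.array([0,0,-1.]);y=np.array([np.cos(yaw),np.sin(yaw),0]);z=np.cross(x,y)
    return Ro.from_matrix(np.c_[x,y,z]).as_rotvec()
E
python3 - <<'E'
from h import *
for nm,u,v,z in [("port",359,233,.096),("dial",304,247,.119),("blue",190,249,.076),("red",187,293,.076),("vial",161,270,.049)]:
    print(nm,plane("top",u,v,z))
for nm,u,v,z in [("port",289,205,.096),("dial",334,243,.119),("blue",411,372,.076),("red",465,348,.076)]:
    print(nm,plane("scene",u,v,z))
p=cv2.imread("pics/a_top.png"); q=cv2.imread("pics/a_scene.png")
A=cv2.resize(p[215:275,280:380],None,fx=6,fy=6,interpolation=2)
cv2.imwrite("pics/b1.png",A)
cv2.imwrite("pics/b2.png",cv2.resize(q[170:270,250:370],None,fx=6,fy=6,interpolation=2))
print(down(1.2), r.get_obs()['tcp_rot'], Ro.from_rotvec(r.get_obs()['tcp_rot']).as_matrix().round(2))
E
```

```text
port [ 0.57751414 -0.18318517  0.096     ]
dial [ 0.54011279 -0.02468425  0.119     ]
blue [0.54632165 0.30439178 0.076     ]
red [0.42019222 0.31433946 0.076     ]
vial [0.48898517 0.39574053 0.049     ]
port [ 0.57558293 -0.17245429  0.096     ]
dial [ 0.54471185 -0.00799997  0.119     ]
blue [0.55030477 0.31790989 0.076     ]
red [0.42132123 0.32760458 0.076     ]
[ 0.29092085  1.55114785 -0.29092085] [ 0.27826682  1.55292559 -0.28016657] [[-0.    0.35  0.94]
 [-0.    0.94 -0.35]
 [-1.   -0.   -0.  ]]
```

View pics/b1.png

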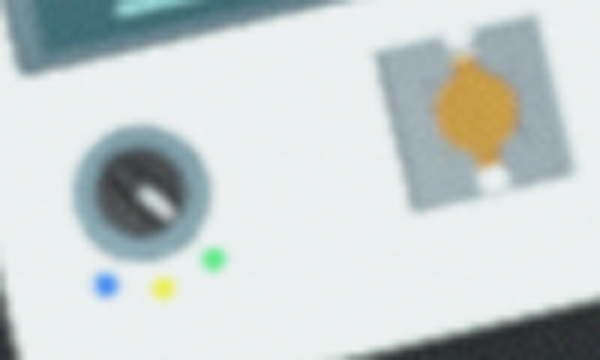

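View pics/b2.png

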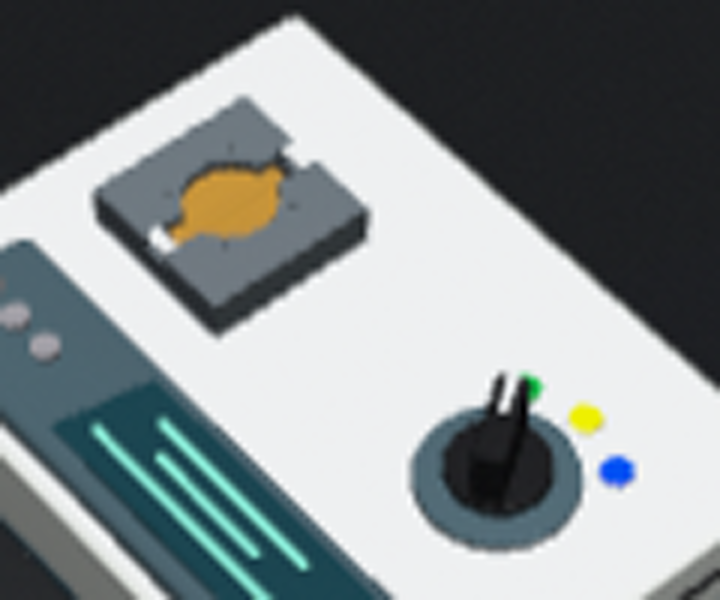

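Dial pointer aims at green (angle 0). Top and scene disagree by ~12 mm, so I'll use the wrist camera for precision. Check IK reach first, then look at the tray and the photometer.

Run:
```python
from h import *
for nm,p,hs in [("dial",[.542,-.016,.093],[2.37,-.77,1.17,-1.97]),("port",[.577,-.178,.12],[1.77,-1.37,.37,-2.77,.2,-2.94]),("tray",[.5,.31,.28],[1.2,-1.94]),("view",[.57,-.1,.30],[1.77,-1.37]),("view2",[.57,-.1,.30],[.2,-2.94])]:
    for h in hs:
        q=r.inverse_kinematics(p,down(h)); print(nm,h,None if q is None else np.round(q,2))
p,d=r.read_camera("top")
R,t,f,cx,cy=cam("top")
for u,v in [(100,350),(400,400),(300,400),(250,170),(500,300),(359,233),(400,130)]:
    X=t+R@np.array([(u-cx)/f,(v-cy)/f,1.])*d[v,u]; print(u,v,X.round(4))
```

```text
dial 2.37 [-0.03  0.19 -0.26  1.11  0.   -0.83]
dial -0.77 [-0.03  0.19 -0.26  1.11  0.    2.31]
dial 1.17 [-0.03  0.19 -0.26  1.11  0.    0.37]
dial -1.97 [-0.03  0.19 -0.26  1.11 -0.   -2.77]
port 1.77 [-0.3   0.29 -0.07  1.2   0.   -0.5 ]
port -1.37 [-0.3   0.29 -0.07  1.2   0.    2.64]
port 0.37 [-0.3   0.29 -0.07  1.2   0.    0.9 ]
port -2.77 [-0.3   0.29 -0.07  1.2   0.   -2.24]
port 0.2 [-0.3   0.29 -0.07  1.2   0.    1.07]
port -2.94 [-0.3   0.29 -0.07  1.2   0.   -2.07]
tray 1.2 [0.55 0.26 0.23 1.54 0.   0.93]
tray -1.94 [ 0.55  0.26  0.23  1.54  0.   -2.22]
view 1.77 [-0.17  0.24  0.25  1.58  0.   -0.37]
view -1.37 [-0.17  0.24  0.25  1.58  0.    2.77]
view2 0.2 [-0.17  0.24  0.25  1.58  0.    1.2 ]
view2 -2.94 [-0.17  0.24  0.25  1.58  0.   -1.95]
100 350 [ 0.257   0.5933 -0.0024]
400 400 [ 0.0815 -0.2984 -0.0013]
300 400 [0.095  0.0002 0.015 ]
250 170 [0.7824 0.1321 0.0327]
500 300 [ 0.3701 -0.6149  0.0007]
359 233 [ 0.5782 -0.184   0.0882]
400 130 [ 0.9026 -0.3306  0.0042]
```

Run:
```python
from h import *
import pickle
for nm,p,hd in [("tray",[.53,.315,.30],1.57),("phot",[.60,-.10,.30],1.77)]:
    r.move_ptp(p,down(hd)); r.wait(.15)
    o=r.get_obs(); im,d=r.read_camera("wrist"); cv2.imwrite(f"pics/c_{nm}.png",im)
    pickle.dump((o,im,d),open(nm+".pkl","wb")); print(o['time'],o['tool_pos'],np.round(o['force'],2),np.round(o['ft_torque'],2))
```

```text
1.8167 [0.52919664 0.31587722 0.29999678] [ 0.05 -0.88  0.36] [-0.02 -0.05 -0.  ]
3.5667 [ 0.60019215 -0.0988818   0.30001774] [0.01 0.8  0.4 ] [-0.01 -0.01 -0.01]
```

View pics/c_tray.png

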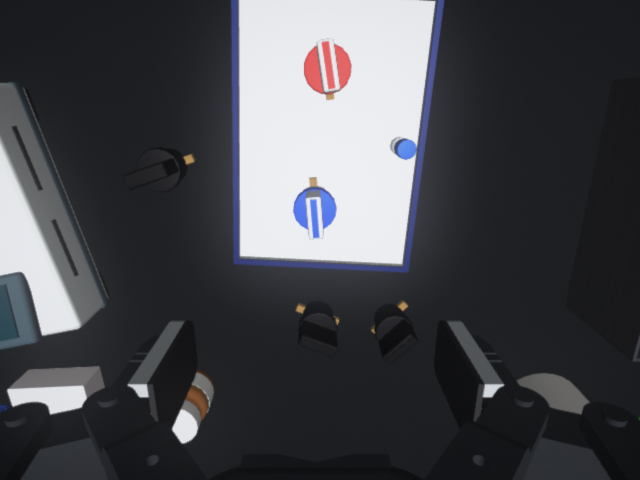

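View pics/c_phot.png

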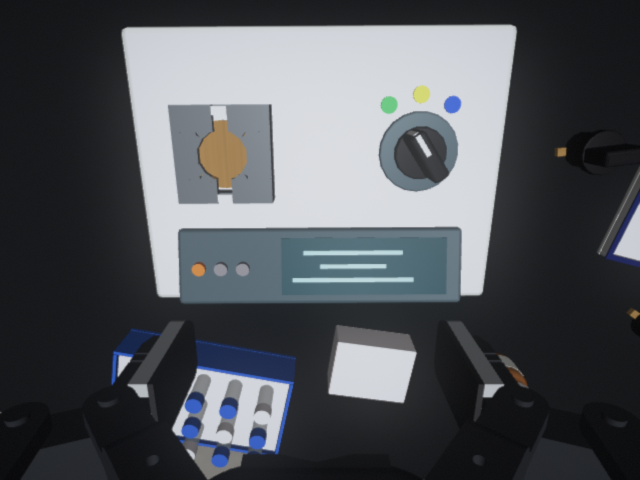

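Tray view: blue ring ~(315,209), wing nearly along the image column; red ring (327,68). Photometer view: port block (172–274, 104–203), dial disc (418,151), marks at (389,105), (421,94), (452,104). Now contours.

Run:
```python
from h import *
import pickle
o,im,d=pickle.load(open("phot.pkl","rb"))
hsv=cv2.cvtColor(im,cv2.COLOR_BGR2HSV)
print("port px",im[130,190],im[190,260],"disc",im[165,385],"deck",im[220,320], "brass",im[155,240])
g=cv2.cvtColor(im,cv2.COLOR_BGR2GRAY)
# dark block + brass + marks
roi=np.zeros_like(g); roi[90:215,155:290]=1
m=((g<170)&(roi>0)).astype(np.uint8)
m=cv2.morphologyEx(m,cv2.MORPH_CLOSE,np.ones((25,25)))
cs,_=cv2.findContours(m,cv2.RETR_EXTERNAL,cv2.CHAIN_APPROX_NONE); c=max(cs,key=cv2.contourArea)
q=cv2.approxPolyDP(cv2.convexHull(c),6,True)[:,0]; print("quad",q.tolist(),cv2.contourArea(c))
P=np.array([plane("wrist",u,v,.096,o) for u,v in q]); print(P.round(4)); print("ctr",P.mean(0), "sides",np.linalg.norm(P-np.roll(P,-1,0),axis=1), [np.arctan2(*(np.roll(P,-1,0)-P)[i][1::-1]) for i in range(len(P))])
# brass
m=cv2.inRange(hsv,(8,90,60),(28,255,255))*roi
cs,_=cv2.findContours(m,cv2.RETR_EXTERNAL,cv2.CHAIN_APPROX_NONE); c=max(cs,key=cv2.contourArea); (u,v),rad=cv2.minEnclosingCircle(c); print("brass",u,v,rad,plane("wrist",u,v,.089,o),cv2.boundingRect(c))
# marks
for nm,lo,hi in [("green",(50,80,60),(75,255,255)),("yellow",(22,80,120),(35,255,255)),("blue",(105,120,80),(125,255,255))]:
    mm=cv2.inRange(hsv,lo,hi); mm[:, :370]=0;mm[125:]=0; mm[:,480:]=0
    M=cv2.moments(mm,True); u,v=M['m10']/M['m00'],M['m01']/M['m00']; print(nm,u,v,plane("wrist",u,v,.0755,o))
# disc
roi=np.zeros_like(g); roi[108:200,370:470]=1
m=((g<170)&(roi>0)).astype(np.uint8); cs,_=cv2.findContours(m,cv2.RETR_EXTERNAL,cv2.CHAIN_APPROX_NONE); c=max(cs,key=cv2.contourArea)
e=cv2.fitEllipse(cv2.convexHull(c)); print("disc",e,plane("wrist",*e[0],.079,o), np.linalg.norm(plane("wrist",e[0][0]-e[1][0]/2,e[0][1],.079,o)-plane("wrist",e[0][0]+e[1][0]/2,e[0][1],.079,o)))
for u,v in [(418,151),(425,160),(420,140),(385,160),(320,200),(190,130)]:
    R,t,f,cx,cy=cam("wrist",o); print(u,v,t+R@np.array([(u-cx)/f,(v-cy)/f,1.])*d[v,u])
cv2.imwrite("pics/d1.png",np.hstack([cv2.resize(im[85:215,155:285],None,fx=3,fy=3),cv2.resize(im[85:215,355:485],None,fx=3,fy=3)]))
```

```text
port px [132 125 118] [140 132 125] disc [140 131 114] deck [223 219 216] brass [ 86 129 161]
quad [[270, 104], [273, 201], [179, 203], [168, 105]] 9725.5
[[ 0.5291 -0.1497  0.096 ]
 [ 0.6059 -0.1342  0.096 ]
 [ 0.6237 -0.2124  0.096 ]
 [ 0.546  -0.2288  0.096 ]]
ctr [ 0.57616716 -0.18126773  0.096     ] sides [0.07837783 0.08019332 0.07936664 0.08087063] [np.float64(0.20010653271288795), np.float64(-1.3474464134235595), np.float64(-2.9327391527396087), np.float64(1.781760166766474)]
brass 223.5 153.5 33.14372634887695 [ 0.57586809 -0.18203691  0.089     ] (199, 121, 47, 66)
green 388.7238095238095 104.55238095238096 [ 0.50998783 -0.05414295  0.0755    ]
yellow 421.23148148148147 93.9074074074074 [ 0.49641016 -0.02976443  0.0755    ]
blue 452.24285714285713 104.16666666666667 [ 0.49901825 -0.00201986  0.0755    ]
disc ((417.8537902832031, 150.6597137451172), (77.13817596435547, 82.74327087402344), 40.01165008544922) [ 0.54154606 -0.02061306  0.079     ] 0.06629352890057139
418 151 [ 0.53964649 -0.03062322  0.11853125]
425 160 [ 0.5450243  -0.02391516  0.12019445]
420 140 [ 0.53135134 -0.0320051   0.12088899]
385 160 [ 0.52196429 -0.11455735  0.44342646]
320 200 [ 0.60163577 -0.09395932  0.07472717]
190 130 [ 0.56158323 -0.20945444  0.09676978]
```

View pics/d1.png

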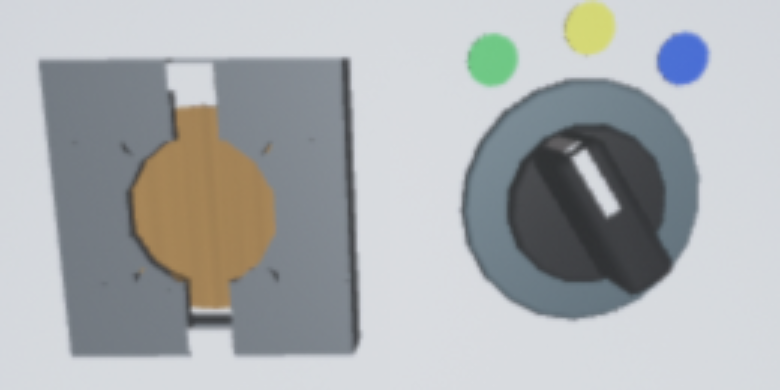

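Run:
```python
from h import *
import pickle
o,im,d=pickle.load(open("tray.pkl","rb"))
hsv=cv2.cvtColor(im,cv2.COLOR_BGR2HSV)
x0,y0=270,160
roi=im[160:265,265:365]
cv2.imwrite("pics/d2.png",cv2.resize(roi,None,fx=5,fy=5,interpolation=2))
m=cv2.inRange(hsv,(105,120,60),(125,255,255)); m[:150]=0;m[250:]=0;m[:,:270]=0;m[:,360:]=0
cs,_=cv2.findContours(m,cv2.RETR_EXTERNAL,cv2.CHAIN_APPROX_NONE)
c=np.vstack(cs); h=cv2.convexHull(c); e=cv2.fitEllipse(h); print(e)
print("ring",plane("wrist",*e[0],.044,o), plane("wrist",*e[0],.040,o))
a=plane("wrist",e[0][0]-e[1][0]/2,e[0][1],.044,o);b=plane("wrist",e[0][0]+e[1][0]/2,e[0][1],.044,o);print("dia",np.linalg.norm(a-b))
R,t,f,cx,cy=cam("wrist",o)
for u,v in [(300,205),(315,220),(318,235),(280,150)]: print(u,v,t+R@np.array([(u-cx)/f,(v-cy)/f,1.])*d[v,u])
# wing-top region by depth: world z>0.066
vv,uu=np.mgrid[160:262,270:360]
X=t+np.stack([(uu-cx)/f,(vv-cy)/f,np.ones(uu.shape)],-1)*d[160:262,270:360,None]@R.T
w=X[...,2]>.071; 
pts=np.c_[uu[w],vv[w]].astype(np.float32); rc=cv2.minAreaRect(pts); bx=cv2.boxPoints(rc); print(len(pts),rc)
B=np.array([plane("wrist",*q,.076,o) for q in bx]); print(B.round(4),B.mean(0),np.linalg.norm(B-np.roll(B,-1,0),axis=1))
```

```text
((314.6341552734375, 211.35862731933594), (40.449581146240234, 48.47406768798828), 175.84454345703125)
ring [0.54980488 0.31553605 0.044     ] [0.55080993 0.31553077 0.04      ]
dia 0.03989038530193065
300 205 [0.54342408 0.30116572 0.04394605]
315 220 [0.549449   0.31592202 0.07757568]
318 235 [0.56379542 0.31870362 0.07737631]
280 150 [0.49465461 0.2794608  0.00307011]
677 ((314.6979675292969, 212.6825714111328), (87.63093566894531, 68.41055297851562), 83.2901611328125)
[[0.5072 0.2812 0.076 ]
 [0.5001 0.3409 0.076 ]
 [0.581  0.3523 0.076 ]
 [0.5892 0.2885 0.076 ]] [0.54438521 0.31570015 0.076     ] [0.0601247  0.08173331 0.06432382 0.08227339]
```

View pics/d2.png

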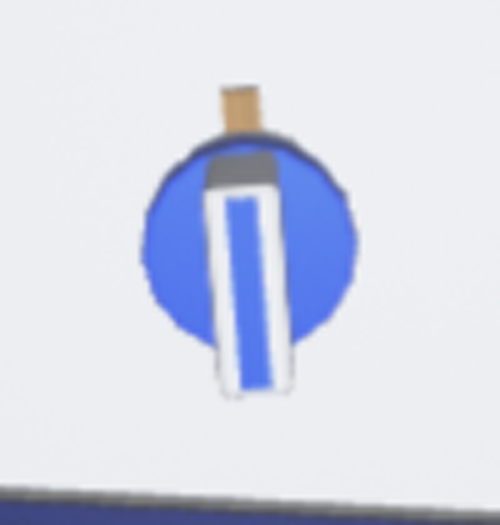

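Measurements check out: port (0.576,-0.181), sides ≈80 mm, yaw ≈0.208. The dial axis is (0.5415,-0.0206) measured and (0.542,-0.020) predicted from port +165 mm. Blue lamp is around (0.550,0.316). Turning the dial.

Run:
```python
from h import *
yaw=.208; h=yaw+.6+np.pi/2; p=np.array([.542,-.0202,.094])
r.move_ptp(p+[0,0,.06],down(h))
r.servo_line(p,feed=.1)
r.set_gripper(0.0)
o=r.get_obs(); print(o['time'],o['tool_pos'],o['grip_width'],o['force'].round(1),o['ft_torque'].round(2))
q=np.array(o['joint_pos']); q[:]=r.inverse_kinematics(p,down(h))
for k in (.4,.8,1.23):
    qq=q.copy(); qq[5]+=k; r.move_joints(qq); o=r.get_obs(); print(k,o['time'],o['force'].round(1),o['ft_torque'].round(2),o['joint_pos'][5]-q[5])
r.set_gripper(1.0)
r.servo_line(p+[0,0,.06],feed=.2)
r.move_ptp([.60,-.10,.30],down(1.779)); r.wait(.1)
o=r.get_obs(); im,d=r.read_camera("wrist"); cv2.imwrite("pics/e.png",im)
import pickle; pickle.dump((o,im,d),open("phot2.pkl","wb"));print(o['time'])
```

```text
5.75 [ 0.54225662 -0.0203531   0.09435603] 0.15205896095177304 [ 0.1 -1.   2.2] [-0.2  -0.02  0.01]
0.4 6.2167 [ 0.8 -2.8  2.5] [-0.45 -0.14 -0.07] 0.3971096726591277
0.8 6.6833 [ 1.2 -3.5  3. ] [-0.85 -0.3   0.03] 0.7956815240617534
1.23 7.175 [ 0.5 -5.6  3.8] [-1.02 -0.29 -0.02] 1.227033054746939
9.175
```

View pics/e.png

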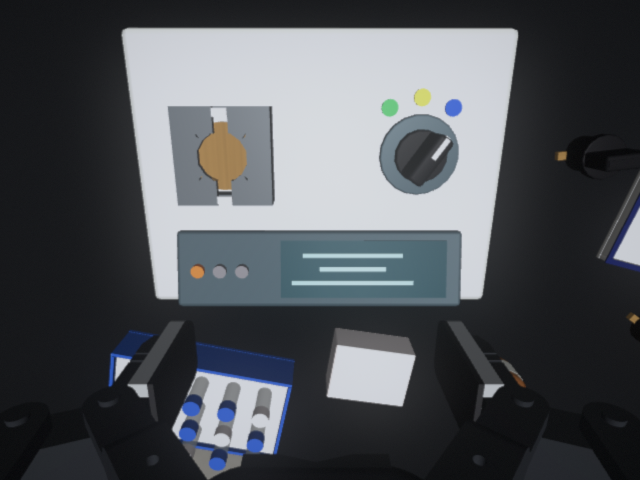

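Dial now points at the blue mark (pointer ~(441,148), blue mark (453,107)). Check its angle numerically, and get the lamp wing's top and direction.

Run:
```python
from h import *
import pickle
def axis(o,m,z):
    vv,uu=np.nonzero(m); P=np.array([plane("wrist",u,v,z,o)[:2] for u,v in zip(uu,vv)])
    c=P.mean(0); rc=cv2.minAreaRect((P*1000).astype(np.float32)); w,V=np.linalg.eigh(np.cov((P-c).T)); a=np.arctan2(V[1,1],V[0,1]); return np.round(rc[0],1),np.round(rc[1],1),a,len(P),c
for n in ("phot","phot2"):
    o,im,d=pickle.load(open(n+".pkl","rb"))
    g=cv2.cvtColor(im,cv2.COLOR_BGR2GRAY); m=g>175
    M=np.zeros_like(g,bool); cv2.circle(mm:=np.zeros_like(g),(418,152),30,1,-1); m&=mm>0
    print(n,axis(o,m,.119))
    # edges of photometer front (top of img) for yaw
o,im,d=pickle.load(open("tray.pkl","rb"))
hsv=cv2.cvtColor(im,cv2.COLOR_BGR2HSV)
mm=np.zeros(im.shape[:2],np.uint8); mm[190:245,295:335]=1
blue=cv2.inRange(hsv,(100,90,60),(130,255,255))
# wing top white border + stripe: white connected to stripe; exclude tray: white pixels with depth height>.06
R,t,f,cx,cy=cam("wrist",o); vv,uu=np.mgrid[0:480,0:640]
X=t+np.stack([(uu-cx)/f,(vv-cy)/f,np.ones(uu.shape)],-1)*d[...,None]@R.T
w=(X[...,2]>.070)&(X[...,2]<.085)&(mm>0)
w=cv2.morphologyEx(w.astype(np.uint8),cv2.MORPH_OPEN,np.ones((3,3)))
vs,us=np.nonzero(w); print(us.min(),us.max(),vs.min(),vs.max())
print("wing",axis(o,w,.076))
hsvm=(hsv[...,1]<60)&(hsv[...,2]>150)&(w>0); 
s=(blue>0)&(cv2.erode(w,np.ones((3,3)))>0)
print("stripe",axis(o,s,.076))
```

```text
phot (array([534.8, -27.9]), array([17.3,  3.6]), np.float64(0.8003848328636717), 112, array([ 0.53482476, -0.02786409]))
phot2 (array([533.1, -16. ]), array([ 3.5, 15.7]), np.float64(2.766387373540357), 96, array([ 0.53335122, -0.0161512 ]))
306 323 195 238
wing (array([547. , 315.4]), array([41.1, 13.9]), np.float64(-3.049906744278308), 647, array([0.54705483, 0.31531813]))
stripe (array([548.7, 315.2]), array([35.4,  5.7]), np.float64(-3.061402274306855), 226, array([0.54820455, 0.3152143 ]))
```

Run:
```python
from h import *
p=np.array([.5475,.3153,.046]); h=.085+np.pi/2
r.move_ptp(p+[0,0,.08],down(h))
r.servo_line(p,feed=.12)
r.set_gripper(0.0)
o=r.get_obs(); print(o['time'],o['tool_pos'],o['grip_width'],o['force'].round(1),o['ft_torque'].round(2))
r.servo_line(p+[0,0,.16],feed=.2)
o=r.get_obs(); print(o['time'],o['grip_width'],o['force'].round(1))
r.move_ptp([.576,-.1813,.206],down(.208+np.pi/2)); r.wait(.2)
o=r.get_obs(); im,d=r.read_camera("wrist"); cv2.imwrite("pics/f.png",im);im2,_=r.read_camera("scene"); cv2.imwrite("pics/f2.png",cv2.resize(im2[130:290,210:410],None,fx=4,fy=3.75*1.0667,interpolation=2)[:600])
import pickle; pickle.dump((o,im,d),open("port.pkl","wb"));print(o['time'],o['tool_pos'],o['grip_width'])
```

```text
12.35 [0.54762064 0.31537742 0.04625411] 0.1541321749760613 [ 0.4 -0.1  2.1] [-0.02  0.04 -0.  ]
13.3 0.15541970606379005 [-0.3 -0.7 -1.6]
15.3083 [ 0.57631445 -0.1804692   0.20597643] 0.1520260403427744
```

View pics/f.png

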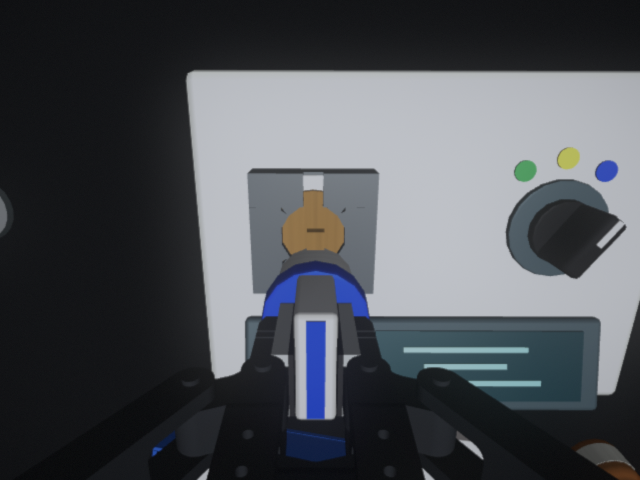

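View pics/f2.png

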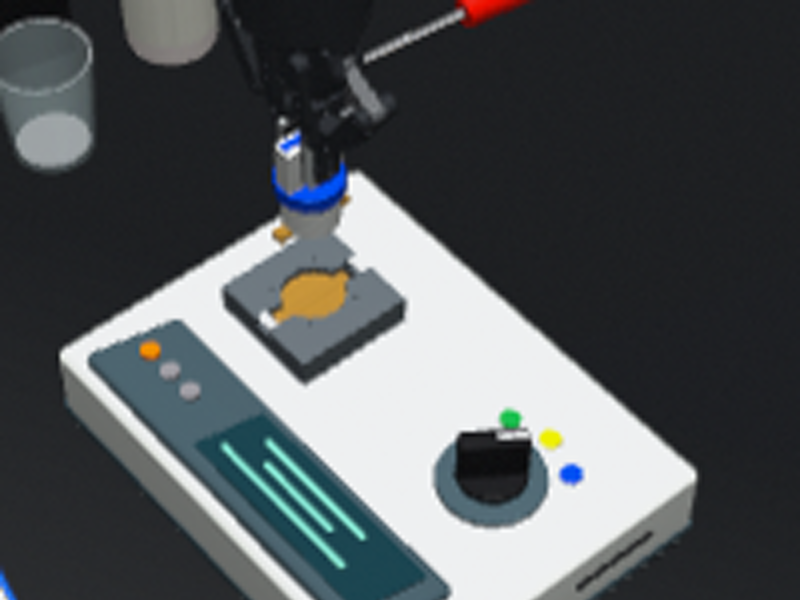

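The lamp is held with its wing (297–337, 312–419), aligned with the port's notches (block 249–378, rows 173–293). I'll refine the port centre and the lamp-in-hand offset from this view.

Run:
```python
from h import *
import pickle
o,im,d=pickle.load(open("port.pkl","rb"))
g=cv2.cvtColor(im,cv2.COLOR_BGR2GRAY)
# subpixel left/right edges per row
L=[];Rr=[]
gx=cv2.Sobel(cv2.GaussianBlur(g,(3,3),0).astype(float),cv2.CV_64F,1,0)
for v in range(182,286,4):
    L.append((240+np.argmin(gx[v,240:262]),v)); Rr.append((366+np.argmax(gx[v,366:392]),v))
def fit(pts):
    P=np.array([plane("wrist",u,v,.096,o)[:2] for u,v in pts]); l=cv2.fitLine(P.astype(np.float32),cv2.DIST_HUBER,0,1e-4,1e-4).ravel(); return P.mean(0),np.arctan2(l[1],l[0])
l,rr=fit(L),fit(Rr); print(l,rr)
gy=cv2.Sobel(cv2.GaussianBlur(g,(3,3),0).astype(float),cv2.CV_64F,0,1)
for u in (270,290,345,360): print(u, [(v,int(g[v,u])) for v in range(165,182)][::2], g[286:300,u])
yaw=.208; ex=np.array([np.cos(yaw),np.sin(yaw)]); ey=np.array([-ex[1],ex[0]]); tc=o['tool_pos'][:2]
print("lateral port rel tcp", ((l[0]+rr[0])/2-tc)@ey, "width",(rr[0]-l[0])@ey)
for u,v in [(300,168),(300,173),(265,294),(253,293)]: print((plane("wrist",u,v,.096,o)[:2]-tc)@ex)
# brass hole
hsv=cv2.cvtColor(im,cv2.COLOR_BGR2HSV); m=cv2.inRange(hsv,(8,80,50),(28,255,255)); m[:180]=0;m[260:]=0;m[:,:270]=0;m[:,360:]=0
row=[(v,np.nonzero(m[v])[0][[0,-1]]) for v in range(192,250,6) if m[v].any()]
for v,(a,b) in row: A=plane("wrist",a-.5,v,.089,o)[:2]-tc;B=plane("wrist",b+.5,v,.089,o)[:2]-tc; print(v,a,b,(A@ey*1000).round(1),(B@ey*1000).round(1),(A@ex*1000).round(1))
zt=.206-.042+.072
for u,v in [(297,312),(337,312),(295,419),(337,419)]: 
    D=plane("wrist",u,v,zt,o)[:2]-tc; print("wing",(D@ex*1000).round(1),(D@ey*1000).round(1))
b=cv2.inRange(hsv,(105,120,60),(130,255,255)); b[:320]=0;b[417:]=0;b[:,:302]=0;b[:,332:]=0
vv,uu=np.nonzero(b);P=np.array([plane("wrist",u,v,zt,o)[:2]-tc for u,v in zip(uu,vv)]); rc=cv2.minAreaRect((P*1000).astype(np.float32)); c=np.array(rc[0]); w,V=np.linalg.eigh(np.cov(P.T));print("stripe",rc,c@ex,c@ey,np.arctan2(V[1,1],V[0,1]))
print(Ro.from_rotvec(o['tcp_rot']).as_matrix().round(3))
```

```text
(array([ 0.58291221, -0.22142093]), np.float32(0.20896652)) (array([ 0.5661888 , -0.14302553]), np.float32(0.20647202))
270 [(165, 192), (167, 185), (169, 71), (171, 58), (173, 94), (175, 118), (177, 118), (179, 118), (181, 118)] [64 50 45 45 45 46 47 52 59 69 76 78 79 80]
290 [(165, 192), (167, 186), (169, 69), (171, 57), (173, 83), (175, 119), (177, 120), (179, 120), (181, 119)] [83 82 83 83 82 82 82 81 81 82 81 81 81 81]
345 [(165, 192), (167, 187), (169, 81), (171, 57), (173, 85), (175, 123), (177, 123), (179, 122), (181, 122)] [83 83 83 83 82 81 81 81 81 82 81 81 80 81]
360 [(165, 193), (167, 187), (169, 81), (171, 58), (173, 85), (175, 123), (177, 123), (179, 122), (181, 123)] [61 50 47 47 48 50 53 57 65 74 79 80 80 80]
lateral port rel tcp -0.0013519649167436259 width 0.08015909147516204
-0.043030926520141975
-0.040008063538062605
0.040822195496037966
0.04010578588420267
192 304 322 -7.2 4.8 -26.9
198 304 322 -7.3 4.8 -23.0
204 304 322 -7.3 4.8 -19.1
210 297 329 -11.8 9.4 -15.2
216 289 337 -17.0 14.6 -11.2
222 285 340 -19.7 16.6 -7.2
228 282 343 -21.7 18.6 -3.1
234 283 343 -21.2 18.7 1.0
240 283 343 -21.3 18.8 5.1
246 285 340 -20.0 17.0 9.3
wing -19.8 -5.3
wing -19.9 6.8
wing 20.0 -6.4
wing 20.0 7.6
stripe ((1.0862302780151367, 0.48761415481567383), (35.209537506103516, 5.655537128448486), 12.41491413116455) 1.1635115300639722 0.25279378999817065 -2.927981420189604
[[ 0.    -0.208  0.978]
 [ 0.     0.978  0.208]
 [-1.     0.     0.   ]]
```

Port centre, lamp offset and yaw agree to ~1.5 mm; correct and descend in stages, watching force.

Run:
```python
from h import *
p=np.array([.5763,-.1820,0]); ori=down(.208+np.pi/2)
def s(t): 
    o=r.get_obs(); print(t,o['time'],(o['tool_pos']*1000).round(2),o['force'].round(1),o['ft_torque'].round(2),round(o['grip_width'],3)); return o
r.servo_line([*p[:2],.150],frame=ori,feed=.08); r.wait(.2); s("above")
for z in (.142,.136,.132,.129,.126,.1235):
    r.servo_line([*p[:2],z],feed=.03); o=s(z)
    if o['force'][2]>18: print("STOP"); break
```

```text
above 16.4583 [ 576.67 -182.09  150.69] [ 0.2  0.6 -1.2] [-0.01  0.01  0.03] 0.153
0.142 16.875 [ 576.07 -181.92  141.62] [ 0.6 -0.6 -2. ] [0.03 0.04 0.  ] 0.153
0.136 17.225 [ 576.11 -181.94  135.7 ] [ 0.8 -0.6 -0.9] [ 0.02 -0.03 -0.05] 0.152
0.132 17.5083 [ 576.15 -181.97  131.75] [-0.8  0.5 -1.1] [ 0.02  0.03 -0.03] 0.154
0.129 17.7583 [ 576.51 -182.06  129.24] [0.5 0.4 0.9] [-0.02  0.02 -0.04] 0.154
0.126 18.0083 [ 576.59 -182.09  126.25] [ 0.7 -1.   2.9] [-0.   -0.15  0.04] 0.154
0.1235 18.2583 [ 576.58 -182.09  123.69] [ 0.7 -0.8  3.8] [-0.06 -0.13  0.01] 0.152
```

Clean insertion: foot contact at ~7 mm, force climbing to ~5 N as expected. Now twist.

Run:
```python
from h import *
p=[.5763,-.1820,.1233]; h=.208+np.pi/2
q0=np.array(r.inverse_kinematics(p,down(h))); print(q0.round(3))
for k in (.1,.25,.5,.8,1.1,1.25,1.35,1.42,1.47,1.5,1.52):
    q=q0.copy(); q[5]+=k; r.move_joints(q); r.wait(.1); o=r.get_obs()
    print(k,round(o['time'],2),(o['tool_pos']*1000).round(1),o['force'].round(1),o['ft_torque'].round(2),round(o['joint_pos'][5]-q0[5],3),round(o['joint_torque'][5],2),round(o['grip_width'],3))
    if abs(o['ft_torque'][2])>.9: print("stop"); break
im,_=r.read_camera("wrist"); cv2.imwrite("pics/g.png",im)
im2,_=r.read_camera("scene"); cv2.imwrite("pics/g2.png",cv2.resize(im2[130:290,210:410],None,fx=4,fy=3.7,interpolation=2))
```

```text
[-0.306  0.294 -0.067  1.209  0.    -0.514]
0.1 18.61 [ 576.4 -182.   123.5] [ 0.4 -0.4  3.9] [ 0.04 -0.06  0.01] 0.098 -0.03 0.155
0.25 18.98 [ 576.4 -182.1  123.4] [ 0.9 -0.6  3.6] [-0.13 -0.13  0.13] 0.246 0.08 0.152
0.5 19.43 [ 576.4 -182.2  123.4] [-0.2 -2.5  4.2] [-0.33 -0.28  0.08] 0.496 0.09 0.155
0.8 19.92 [ 576.4 -182.3  123.4] [ 1.1 -2.3  4.3] [-0.68 -0.29  0.17] 0.797 0.12 0.157
1.1 20.41 [ 576.3 -182.3  123.3] [ 0.2 -4.2  3.9] [-1.08 -0.18  0.11] 1.097 0.15 0.153
1.25 20.77 [ 576.3 -182.3  123.3] [ 0.6 -4.   4.5] [-1.23 -0.15  0.15] 1.246 0.16 0.156
1.35 21.12 [ 576.2 -182.3  123.3] [ 1.3 -5.1  4.2] [-1.23 -0.18  0.17] 1.346 0.2 0.152
1.42 21.48 [ 576.2 -182.3  123.3] [ 0.6 -5.6  3.2] [-1.28 -0.11  0.24] 1.416 0.2 0.154
1.47 21.82 [ 576.2 -182.3  123.3] [-0.1 -5.7  3.7] [-1.38 -0.08  0.5 ] 1.465 0.5 0.155
1.5 22.18 [ 576.1 -182.3  123.3] [-0.2 -5.4  4.2] [-1.38 -0.03  0.85] 1.494 0.86 0.157
1.52 22.52 [ 576.2 -182.4  123.3] [-0.1 -6.1  3.2] [-1.43 -0.02  1.06] 1.514 1.09 0.155
stop
```

View pics/g.png

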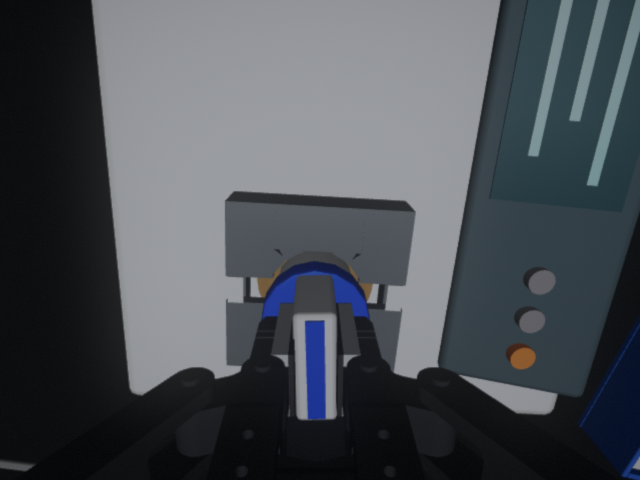

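View pics/g2.png

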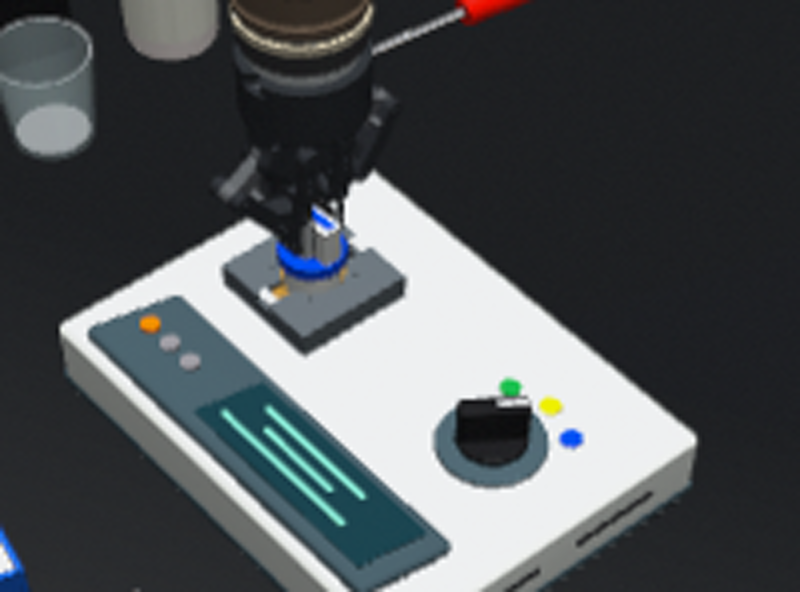

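The torque jumps from 0.2 to 1.06 N·m past 1.47 rad, so it's on the stop. The wing is still square in the jaws at (316,370), and the dial is unchanged. I'll check that the hold is steady and the bench is undisturbed, then sign off.

Run:
```python
from h import *
r.wait(1.0); o=r.get_obs(); print(o['time'],o['ft_torque'].round(2),o['force'].round(1),o['joint_pos'][5].round(3),o['grip_width'])
im,_=r.read_camera("scene"); a=cv2.imread("pics/a_scene.png")
cv2.imwrite("pics/z.png",im)
hs=lambda x:cv2.cvtColor(x,cv2.COLOR_BGR2HSV)
for x in (a,im):
    m=cv2.inRange(hs(x),(0,150,90),(6,255,255)); m[:300]=0; M=cv2.moments(m,True); print("red",M['m10']/M['m00'],M['m01']/M['m00'])
    m=cv2.inRange(hs(x),(105,150,90),(125,255,255)); n=np.zeros_like(m); n[390:410,448:468]=m[390:410,448:468]; M=cv2.moments(n,True); print("vial",M['m10']/M['m00'],M['m01']/M['m00'])
dd=cv2.absdiff(a,im).max(2)>60; dd=cv2.morphologyEx(dd.astype(np.uint8),cv2.MORPH_OPEN,np.ones((3,3)))
k,_,st,_=cv2.connectedComponentsWithStats(dd); print([s.tolist() for s in st[1:] if s[4]>20])
```

```text
23.625 [-1.35 -0.    1.07] [-0.2 -5.8  4.2] 1.0 0.15559735094201152
red 463.3489583333333 355.0520833333333
vial 458.3382352941176 399.2647058823529
red 463.3489583333333 355.0520833333333
vial 458.3382352941176 399.2647058823529
[[362, 0, 50, 14, 412], [436, 0, 39, 20, 498], [478, 0, 35, 9, 191], [520, 0, 42, 51, 892], [556, 0, 55, 45, 1434], [250, 10, 21, 58, 357], [287, 17, 73, 65, 1833], [579, 23, 61, 122, 3817], [265, 31, 41, 35, 1111], [533, 48, 47, 78, 2870], [270, 73, 7, 5, 27], [264, 80, 7, 7, 43], [275, 97, 23, 6, 77], [274, 118, 26, 9, 165], [531, 135, 34, 22, 175], [275, 139, 23, 6, 75], [532, 143, 7, 5, 33], [511, 153, 4, 6, 22], [596, 161, 12, 13, 107], [484, 164, 9, 11, 68], [274, 173, 29, 36, 459], [552, 178, 31, 18, 249], [566, 194, 8, 3, 24], [575, 194, 8, 6, 30], [515, 196, 9, 4, 32], [536, 204, 16, 18, 138], [523, 211, 11, 13, 104], [335, 233, 3, 7, 21], [398, 366, 23, 26, 403]]
```

View pics/z.png

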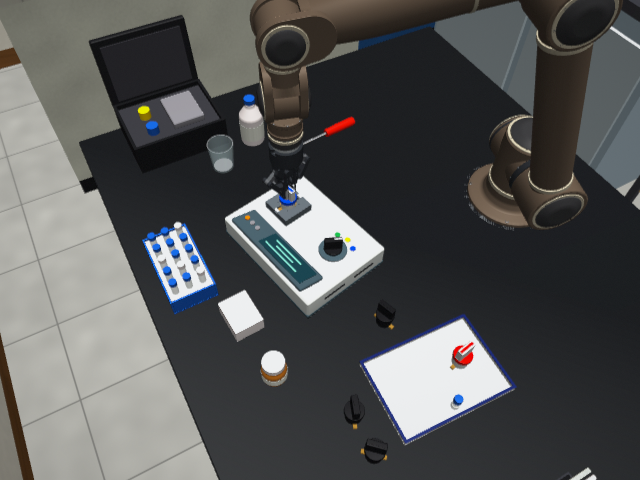

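The red lamp (463,355) and vial (458,399) haven't moved at all. Only the arm, dial (335,245) and blue lamp (289,200) differ from the first picture, and the hold is steady.

```bash
python3 -c "
from cell import r
r.sign_off()"
```

```text
the job is handed in; nothing more can be done
```

The job is handed in at about 24 s of robot time. The dial is on blue, and the blue-ringed cartridge is in the port, turned clockwise to its stop and still gripped.

- **Dial:** I turned it from green to blue. The pointer moved about 1.175 rad in the wrist view, close enough to the 1.2 rad click.
- **Insertion:** the foot met the sprung floor at the expected depth. I pushed it to about 14.5 mm below the port's top, with about 4–5 N of spring force.
- **Twist:** torque stayed between 0.1 and 0.24 N·m until about 1.42 rad, then rose to 1.06 N·m at 1.51 rad, so the cartridge is on its stop. It held 1.07 N·m after a further second, and the picture at the stop showed the wing still square in the jaws.
- **Bench:** comparing the scene picture with the first one, the red-ringed cartridge and the vial had not moved. Only the arm, the dial and the blue-ringed cartridge had changed.

**Disagreement:** the top and scene cameras differed by 11–17 mm in y, so I took all working positions from the wrist camera. Those agreed with the given sizes to within about 2 mm. No check failed.

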